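# Put the desk things into their matching holders

### The job

Tidy the middle of the desk: put the yellow highlighter, the small white and red carton, the rubber stamp and the glue stick each into the light-wood holder made to its outline - long narrow tray, wide tray, small tray and round cup - so that each sits flat on the felt floor, lying or standing as it does now. Leave the eraser, the USB stick and everything else, such as the clutter at the far left end, where they are.

Things in the scene. Friction and masses are not known exactly. Their poses are not given: they have to be found in the camera images.
- highlighter: Thick yellow highlighter pen lying on its side: 21 (x) x 118 (y, its length) x 22 mm (z). Origin: centre of its underside. Does not roll. 20 g; grasp across x near the middle.
- carton: Small white and red product carton lying flat, closed: 62 (x) x 88 (y) x 45 mm high (z). Origin: centre of its underside. 90 to 180 g; grasp across x.
- stamp: Rubber stamp standing upright, brown turned handle: foot 24 (x) x 52 (y) x 12 mm high, handle round, 28 mm at its widest, its top at 74 mm. Origin: centre of the foot's underside, z up. 50 to 85 g; grasp the upper handle. (Another stamp, far off at the left end of the desk beyond the yellow folder, is not meant.)
- glue: Glue stick standing upright, white and red: round, 28 mm diameter, 92 mm high. Origin: centre of its foot, z up. About 35 g.
- highlighter_tray: Long narrow low open tray of light wood with a grey felt floor, fixed to the desk on grippy feet. Origin: centre of its underside; x across, y along its long side, z up. Felt floor 4 mm above the desk, walls 5 mm thick with their top 12 mm above the desk (8 mm above the felt). Inside 38 (x) x 136 mm (y); the two long walls are left open over the middle 60 mm of their length for the fingers.
- carton_tray: The widest of the trays: low open tray of light wood with a grey felt floor, fixed to the desk on grippy feet. Origin: centre of its underside; x across, y along its long side, z up. Felt floor 4 mm above the desk, walls 5 mm thick with their top 12 mm above the desk (8 mm above the felt). Inside 80 (x) x 106 mm (y); the two long walls are left open over the middle 50 mm.
- stamp_tray: The smallest of the trays: low open tray of light wood with a grey felt floor, fixed to the desk on grippy feet. Origin: centre of its underside; x across, y along its long side, z up. Felt floor 4 mm above the desk, walls 5 mm thick with their top 12 mm above the desk (8 mm above the felt). Inside 42 (x) x 70 mm (y); the two long walls are left open over the middle 30 mm.
- glue_cup: Low round open cup of light wood with a grey felt floor, fixed to the desk on grippy feet: outside diameter 58 mm, inside 48 mm, rim 34 mm above the desk, felt floor 4 mm above the desk. Origin: centre of its underside, z up.
- eraser_b: Bystander: small blue and white eraser, 19 (x) x 42 (y) x 12 mm. Origin: centre of its underside. Loose; to be left where it lies.
- usb: Bystander: black USB stick with a silver plug, 18 (x) x 53 (y) x 9 mm. Origin: centre of its underside. Loose; to be left where it lies.
Mind the look-alikes: they are no part of the job. Of the things like the glue, leave any that is pink or turquoise; of the rest the smaller one is meant.

How it is judged:
At the end, for the whole second after the job is handed in: Each thing rests on its own holder's felt: origin within 15 mm sideways of and under 8 mm above the holder's origin, touching it, still, upright within 0.12 rad; long sides parallel, either way round, within 0.3 rad (highlighter) or 0.45 rad (carton, stamp) (horizontal distance between highlighter and highlighter_tray below 0.015 m and z of highlighter in the frame of highlighter_tray below 0.008 m and angle between each of highlighter, carton, stamp, glue's own z axis and vertical below 0.12 rad and linear speed of each of highlighter, carton, stamp, glue below 0.02 m/s and contact force between highlighter and highlighter_tray above 0.02 N and angle between the y axis of highlighter and the y axis of highlighter_tray, either way round below 0.3 rad and horizontal distance between carton and carton_tray below 0.015 m and z of carton in the frame of carton_tray below 0.008 m and contact force between carton and carton_tray above 0.02 N and angle between the y axis of carton and the y axis of carton_tray, either way round below 0.45 rad and horizontal distance between stamp and stamp_tray below 0.015 m and z of stamp in the frame of stamp_tray below 0.008 m and contact force between stamp and stamp_tray above 0.02 N and angle between the y axis of stamp and the y axis of stamp_tray, either way round below 0.45 rad and horizontal distance between glue and glue_cup below 0.015 m and z of glue in the frame of glue_cup below 0.008 m and contact force between glue and glue_cup above 0.02 N).
It fails at once if the eraser is moved by more than 30 mm (distance of eraser_b from where it was at the start of the episode above 0.03 m).
It fails at once if the USB stick is moved by more than 30 mm (distance of usb from where it was at the start of the episode above 0.03 m).
It also fails if it takes over 128 s, if anything falls off the work surface, if the arm or the gripper's body presses on something with over 40 N, if the wrist force passes 120 N, or if a joint passes its speed limit or range.

### The arm

A 6-joint arm with a two-finger parallel gripper is mounted at the origin on a cart in front of the work surface, level with it; the furniture and walls round the work are solid. World frame = base frame: x ahead of the robot, y to its left, z up, the work surface at z = 0. Lengths are in m, angles in rad, forces in N, time in s.
With the tool pointing down it reaches from about 0.3 to 0.75 m from the base axis. Payload 8.5 kg.
Tool frame: the origin (TCP) lies at the centre of the arm's flange, where the gripper is bolted on; the fingertips stand 166 mm ahead of it and the grasp point (between the pads) lies 147 mm ahead of it; z points along the fingers, y is the direction in which the jaws open and shut (so a half turn about z gives the same grasp; the last joint's range is limited). The gripper opens to 88 mm and grips with 3 to 60 N. Pads are 18 mm wide; open, the fingers measure 123 mm over their backs; the gripper's body (75 mm by 187 mm) begins 45 mm behind the grasp point.
Start: joints at [-1.334, 0.381, 1.297, -0, 1.464, -0.215], TCP at [0.24, -0.495, 0.405] pointing down, gripper open.
Joint ranges: [-3.11, 3.11], [-0.89, 2.33], [0.22, 2.48], [-1.42, 4.56], [0.17, 2.85], [-2.88, 2.88]. Speed limits (rad/s): [2.39, 2.39, 3.14, 3.14, 3.14, 3.14].

### API

Orientations are given as a unit quaternion [x, y, z, w].
In Python, from plant import ctrl gives the robot as it stands.
- The arm moves only by the tool send_rows, never from a script. Its argument "moves" is a list that holds one entry, the list of rows, each a list of 7 numbers: the shift along the tool's x, y, z normalised to -1 to 1, where 1 is 40 mm, then the turn, a rotation vector about the tool's x, y, z normalised to -1 to 1, where 1 is 0.15 rad, then the gripper's target within -1 to 1 (shut at 1, half-way at 0, fully open at -1). In form: [[[dx, dy, dz, ax, ay, az, gripper], ...]]. A call has 1 to 10 rows; each row shifts and turns the commanded pose from where the row before left it, along the tool's axes as they then stand; what a row does not reach is not made up. A row lasts 1/10 s, in which the tool goes at most 50 mm and 8.59 degrees, less where a joint would pass 70% of its speed; a pose out of reach is approached as far as the arm can. A call with a number of a shift or a turn outside -1 to 1 is refused whole. A call with a gripper value outside its range is refused whole. The fingers move at their own pace and stop on an object; the grip force is fixed at half the most. Time passes only in rows, so rows that do not move let the fingers close. It gives the time, the measured TCP pose, the force and the opening at its end, in the units of the state.
- ctrl.get_state(): the state, without advancing time (a new reading comes with each control period).
- ctrl.camera(name): name is "scene" or "top" or "wrist"; returns the picture (420x560x3 uint8, red, green, blue); there is no depth.
- ctrl.camera_model(name): a dict with "mtx" (3x3 intrinsics, pixels), "rvec" (rotation vector, rad) and "tvec" (3), from world to camera coordinates, as OpenCV has them; the wrist camera has in their place "mount" (4x4, takes a point from camera to tool coordinates, whose origin is the TCP and whose axes are the flange's). Camera axes: x right, y down, z forward; pixel columns grow to the right and rows downward; lengths in m; the calibration is good to about 2 mm. A picture is of the moment at which its call begins: read the wrist's pose just before it. camera_model takes no time and is no camera call.
- ctrl.close_job(): hands the job in, once; it reports no verdict.
The state is a dict: "t": time; "joint_positions": joint angles; "dq": joint speeds; "joint_torque": joint torques, N m; "position": TCP position; "ee_rot": TCP orientation; "contact_force": force on the tool from outside, world axes, zero at the start; "torque": the same for the moment, N m; "finger_gap": finger opening in m.
Only numpy, scipy, OpenCV 4.12 (cv2) and the standard library are available. Lean on these libraries where they do the work, as an engineer would, in place of code of your own. Each camera call takes 0.05 s, during which the arm holds its last target.

## Working session

There is one attempt and no reset: what is moved stays moved. The work goes in short steps, Python scripts to look and compute and a tool call to move; the robot and the scene stay as the last step left them, time stands still between calls to the robot, and variables do not carry over. Pictures are saved under pics/ and viewed, and the job is handed in when it is done.

Besides the shell and the picture viewer there is one more tool, called after ">>>" as name(argument=value, ...) on one line, values as JSON. send_rows: Moves the arm, as the interface text tells. Scaled input: -1 to 1 covers 40 mm each way for a shift and 0.15 rad each way for a turn. Its arguments: {"type":"object","properties":{"moves":{"type":"array","items":{"type":"array","items":{"type":"array","items":{"type":"number"}}}}},"required":["moves"]}

```bash
mkdir -p pics; ls; python3 - <<'E'
from plant import ctrl
import cv2
print(ctrl.get_state())
for n in ("scene","top"):
    cv2.imwrite(f"pics/{n}0.png",ctrl.camera(n)[:,:,::-1])
    print(n,ctrl.camera_model(n))
print(ctrl.camera_model("wrist"))
E
```

```text
pics
{'t': 0.0, 'joint_positions': array([-1.33430837e+00,  3.81179930e-01,  1.29823810e+00, -3.76743710e-05,
        1.46360095e+00, -2.15315171e-01]), 'dq': array([ 5.28998274e-04, -7.77168510e-04, -1.53653025e-03,  2.09083776e-04,
       -1.60390583e-03, -7.40730716e-05]), 'joint_torque': array([ 1.78936290e-03, -4.37925839e+01, -2.24554002e+01,  7.13999220e-02,
        3.52697563e-02, -1.14362194e-04]), 'position': array([ 0.24010021, -0.49477449,  0.40415387]), 'ee_rot': array([ 9.74591864e-01,  2.23987028e-01, -2.62762457e-05, -7.12924269e-04]), 'contact_force': array([-0.3877094 ,  0.16258898,  0.16297192]), 'torque': array([-0.03727358,  0.01360177,  0.00327765]), 'finger_gap': 0.08819380138966763}
scene {'mtx': array([[541.39411981,   0.        , 278.47825329],
       [  0.        , 541.39411981, 200.06365119],
       [  0.        ,   0.        ,   1.        ]]), 'rvec': array([ 0.5859733 , -2.40752408,  1.4666726 ]), 'tvec': array([0.48389608, 0.16529458, 1.350808  ])}
top {'mtx': array([[416.28882732,   0.        , 282.70649784],
       [  0.        , 416.28882732, 205.65105587],
       [  0.        ,   0.        ,   1.        ]]), 'rvec': array([ 2.14743774, -2.17331037,  0.06889866]), 'tvec': array([0.01926669, 0.54174658, 0.94102097])}
{'mtx': array([[372.74876163,   0.        , 277.28569804],
       [  0.        , 372.74876163, 205.94116787],
       [  0.        ,   0.        ,   1.        ]]), 'mount': array([[-8.65435018e-05, -9.55088448e-01, -2.96320855e-01,
         7.60619254e-02],
       [ 9.99999580e-01, -3.52878703e-04,  8.45323245e-04,
         6.31625917e-04],
       [-9.11923785e-04, -2.96320658e-01,  9.55088078e-01,
         1.95957486e-02],
       [ 0.00000000e+00,  0.00000000e+00,  0.00000000e+00,
         1.00000000e+00]])}
```

View pics/top0.png

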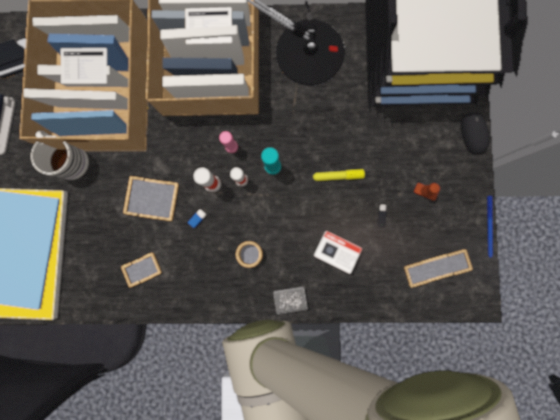

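View pics/scene0.png

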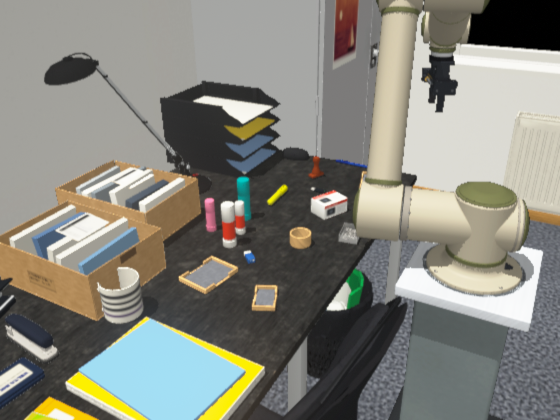

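```bash
cat > h.py <<'E'
import numpy as np, cv2
from plant import ctrl
from scipy.spatial.transform import Rotation as R
def pose():
    s=ctrl.get_state(); return s
def cam(name,s=None):
    m=ctrl.camera_model(name); K=m['mtx']
    if name=='wrist':
        T=np.eye(4);T[:3,:3]=R.from_quat(s['ee_rot']).as_matrix();T[:3,3]=s['position']
        C=T@m['mount']; return K,C[:3,:3],C[:3,3]
    Rm=cv2.Rodrigues(m['rvec'])[0]; return K,Rm.T,-Rm.T@m['tvec']
def ray(c,uv,z):
    K,Rm,o=c; uv=np.atleast_2d(np.array(uv,float))
    d=(Rm@np.linalg.inv(K)@np.c_[uv,np.ones(len(uv))].T).T
    return o+d*((z-o[2])/d[:,2])[:,None]
def proj(c,P):
    K,Rm,o=c; p=(K@Rm.T@(np.atleast_2d(P)-o).T).T; return p[:,:2]/p[:,2:]
def rect(m,c,z,minA=15):
    out=[]
    for k in cv2.findContours(m.astype(np.uint8),cv2.RETR_EXTERNAL,cv2.CHAIN_APPROX_NONE)[0]:
        if cv2.contourArea(k)<minA: continue
        P=ray(c,k[:,0,:],z)[:,:2]*1000
        (cx,cy),(w,h),a=cv2.minAreaRect(P.astype(np.float32))
        if w>h: w,h,a=h,w,a+90
        # long side direction angle in world (deg from x)
        ang=(a+90)%180
        out.append((np.round(k[:,0,:].mean(0)),round(cx,1),round(cy,1),round(w,1),round(h,1),round(ang,1)))
    return out
E
python3 - <<'E'
from h import *
im=cv2.imread('pics/top0.png'); c=cam('top')
print('cam',c[2])
cv2.imwrite('pics/top0c.png',cv2.resize(im[110:330,100:500],(800,440),interpolation=cv2.INTER_CUBIC))
hsv=cv2.cvtColor(im,cv2.COLOR_BGR2HSV);H,S,V=[hsv[...,i].astype(int) for i in range(3)]
reg=np.zeros(H.shape,bool);reg[110:325,90:500]=1
print('yellow');[print(r) for r in rect((H>22)&(H<35)&(S>150)&(V>120)&reg,c,.011)]
print('wood');[print(r) for r in rect((H>8)&(H<25)&(S>60)&(S<200)&(V>100)&reg,c,.012)]
print('white');[print(r) for r in rect((S<60)&(V>150)&reg,c,.045)]
print('red');[print(r) for r in rect(((H<8)|(H>172))&(S>120)&(V>70)&reg,c,.045)]
E
```

```text
cam [ 0.45267568 -0.0142986   0.98704675]
yellow
(array([339., 175.]), 615.9, -119.5, 22.5, 120.8, 92.2)
wood
(array([140., 270.]), 397.5, 347.7, 58.2, 85.8, 114.0)
(array([438., 268.]), 395.5, -341.7, 54.0, 151.3, 105.4)
(array([248., 254.]), 431.0, 94.3, 60.3, 63.2, 89.5)
(array([150., 198.]), 565.6, 328.5, 95.6, 122.6, 80.5)
(array([232., 112.]), 772.8, 131.9, 7.4, 55.8, 88.8)
(array([192., 112.]), 773.6, 231.5, 9.9, 90.1, 88.9)
(array([122., 137.]), 732.7, 410.4, 99.0, 136.1, 89.0)
white
(array([290., 301.]), 324.1, -0.6, 30.6, 47.1, 114.2)
(array([336., 254.]), 428.7, -106.5, 51.2, 91.4, 62.4)
(array([200., 213.]), 525.2, 200.7, 12.8, 18.0, 44.9)
(array([382., 207.]), 534.0, -213.0, 9.1, 11.3, 89.2)
(array([236., 173.]), 615.7, 118.8, 25.6, 27.8, 89.1)
(array([202., 176.]), 612.3, 197.4, 34.9, 37.3, 89.1)
(array([101., 110.]), 770.7, 436.5, 2.4, 54.9, 88.8)
red
(array([352., 247.]), 445.4, -142.4, 9.0, 37.7, 62.6)
(array([427., 190.]), 574.6, -313.5, 37.7, 54.3, 70.3)
(array([214., 184.]), 591.2, 170.1, 10.3, 23.4, 143.1)
```

View pics/top0c.png

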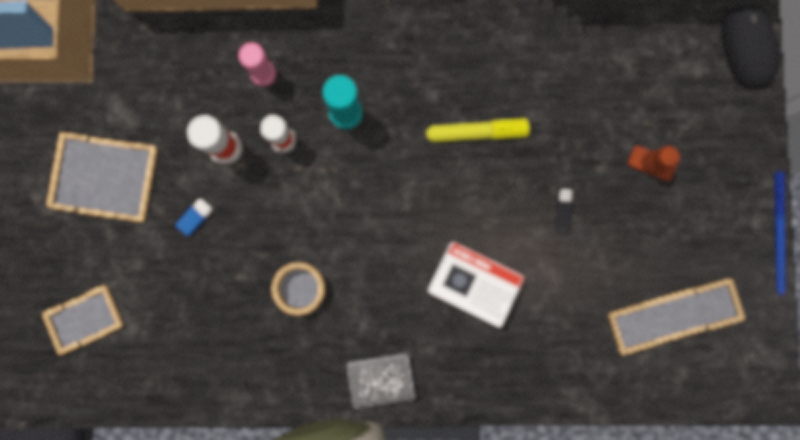

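```bash
cat >> h.py <<'E'
from scipy.linalg import logm,expm
def target(x,y,zg,th):
    """grasp point x,y,zg (m), tool-x yaw th deg, tool down -> TCP pose"""
    t=np.radians(th); c,s=np.cos(t),np.sin(t)
    T=np.eye(4);T[:3,:3]=np.array([[c,s,0],[s,-c,0],[0,0,-1]]);T[:3,3]=[x,y,zg+.147];return T
def cur():
    s=ctrl.get_state();T=np.eye(4);T[:3,:3]=R.from_quat(s['ee_rot']).as_matrix();T[:3,3]=s['position'];return T
def yaw(T): return np.degrees(np.arctan2(T[1,0],T[0,0]))
def plan(T0,T1,n=None,dig=3):
    L=np.linalg.inv(T0)@T1
    if n is None:
        n=int(max(np.ceil(np.linalg.norm(L[:3,3])/.038),np.ceil(R.from_matrix(L[:3,:3]).magnitude()/.14),1))
    D=expm(np.real(logm(L))/n)
    row=np.round(np.r_[D[:3,3]/.04,R.from_matrix(D[:3,:3]).as_rotvec()/.15],dig)
    T=T0.copy()
    for i in range(n):
        A=np.eye(4);A[:3,:3]=R.from_rotvec(row[3:]*.15).as_matrix();A[:3,3]=row[:3]*.04;T=T@A
    print(n,'x',list(map(float,row)),'-> gp',np.round(T[:3,3]-[0,0,.147],4),'yaw',round(yaw(T),2))
    return T
def chain(*ts):
    T=cur();print('now gp',np.round(T[:3,3]-[0,0,.147],4),'yaw',round(yaw(T),2),'tilt',np.round(T[:2,2],4))
    for t in ts: T=plan(T,target(*t[:4]),*t[4:])
E
python3 -c "
from h import *
chain((.53,-.29,.25,92))"
```

```text
now gp [ 0.2401 -0.4948  0.2572] yaw 25.88 tilt [-0.0003  0.0012]
10 x [0.879, 0.327, 0.018, -0.001, -0.001, -0.769] -> gp [ 0.53   -0.2901  0.2499] yaw 91.98
```

>>> send_rows(moves=[[[0.879,0.327,0.018,0,0,-0.769,-1],[0.879,0.327,0.018,0,0,-0.769,-1],[0.879,0.327,0.018,0,0,-0.769,-1],[0.879,0.327,0.018,0,0,-0.769,-1],[0.879,0.327,0.018,0,0,-0.769,-1],[0.879,0.327,0.018,0,0,-0.769,-1],[0.879,0.327,0.018,0,0,-0.769,-1],[0.879,0.327,0.018,0,0,-0.769,-1],[0.879,0.327,0.018,0,0,-0.769,-1],[0.879,0.327,0.018,0,0,-0.769,-1]]])

```text
t: 1.1
position: [0.5309, -0.2889, 0.3969]
ee_rot: [0.693, 0.721, -0.0, -0.0]
contact_force: [0.5, 0.8, 0.2]
finger_gap: 0.0881
```

>>> send_rows(moves=[[[0,0,0,0,0,0,-1],[0,0,0,0,0,0,-1],[0,0,0,0,0,0,-1]]])

```text
t: 1.4
position: [0.5297, -0.291, 0.3973]
ee_rot: [0.696, 0.719, -0.0, -0.0]
contact_force: [0.1, -0.4, 0.7]
finger_gap: 0.0884
```

```bash
cat >> h.py <<'E'
def snap(tag,crop=None):
    s=ctrl.get_state(); im=ctrl.camera('wrist')[:,:,::-1].copy()
    cv2.imwrite(f'pics/{tag}.png',im); np.savez(f'pics/{tag}.npz',q=s['ee_rot'],p=s['position'])
    return im,cam('wrist',s)
def load(tag):
    z=np.load(f'pics/{tag}.npz');return cv2.imread(f'pics/{tag}.png'),cam('wrist',dict(ee_rot=z['q'],position=z['p']))
def masks(im):
    hsv=cv2.cvtColor(im,cv2.COLOR_BGR2HSV);return [hsv[...,i].astype(int) for i in range(3)]
E
python3 -c "
from h import *
snap('w1');chain()
print(ctrl.get_state()['joint_positions'])"
```

```text
now gp [ 0.5296 -0.2912  0.2503] yaw 91.85 tilt [-0.0004  0.    ]
[-6.98389794e-01  4.82290198e-01  1.15047928e+00 -2.09050519e-04
  1.50913853e+00 -7.30645102e-01]
```

View pics/w1.png

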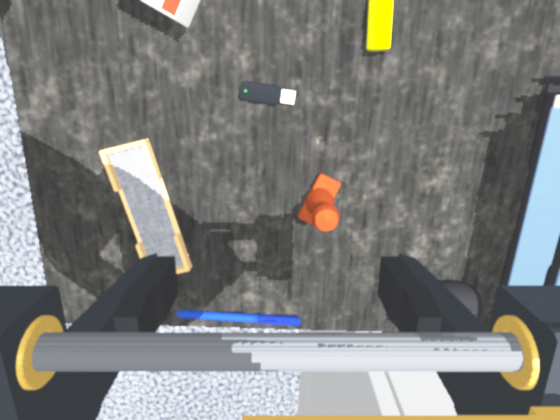

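```bash
python3 - <<'E'
from h import *
im,c=load('w1')
cv2.imwrite('pics/w1c.png',cv2.resize(im[160:250,280:370],(720,720),interpolation=cv2.INTER_CUBIC))
H,S,V=masks(im)
m=((H<12)|(H>172))&(S>120)&(V>60)
for z in (.006,.012,.074): [print(z,r) for r in rect(m,c,z,80)]
w=(H>8)&(H<28)&(S>60)&(V>120)
[print('wood',r) for r in rect(w,c,.012,50)]
E
```

```text
0.006 (array([322., 203.]), 580.6, -327.0, 43.1, 55.6, 66.8)
0.006 (array([171.,   5.]), 429.2, -144.9, 11.5, 12.6, 64.1)
0.012 (array([322., 203.]), 579.7, -325.2, 42.4, 54.7, 66.8)
0.012 (array([171.,   5.]), 430.8, -146.0, 11.3, 12.4, 64.1)
0.074 (array([322., 203.]), 570.7, -306.5, 35.2, 45.4, 66.8)
0.074 (array([171.,   5.]), 447.0, -157.7, 9.4, 10.3, 64.1)
wood (array([404., 417.]), 693.4, -592.8, 20.5, 396.6, 1.8)
wood (array([519., 352.]), 818.1, -501.2, 46.9, 115.0, 110.5)
wood (array([ 36., 353.]), 254.9, -519.0, 46.3, 114.8, 73.4)
wood (array([326., 219.]), 582.0, -341.5, 22.9, 23.8, 102.5)
wood (array([327., 185.]), 580.0, -305.4, 16.2, 23.0, 157.3)
wood (array([144., 196.]), 397.2, -341.1, 53.6, 147.9, 105.6)
wood (array([172.,   6.]), 430.8, -146.1, 12.3, 13.3, 64.2)
```

View pics/w1c.png

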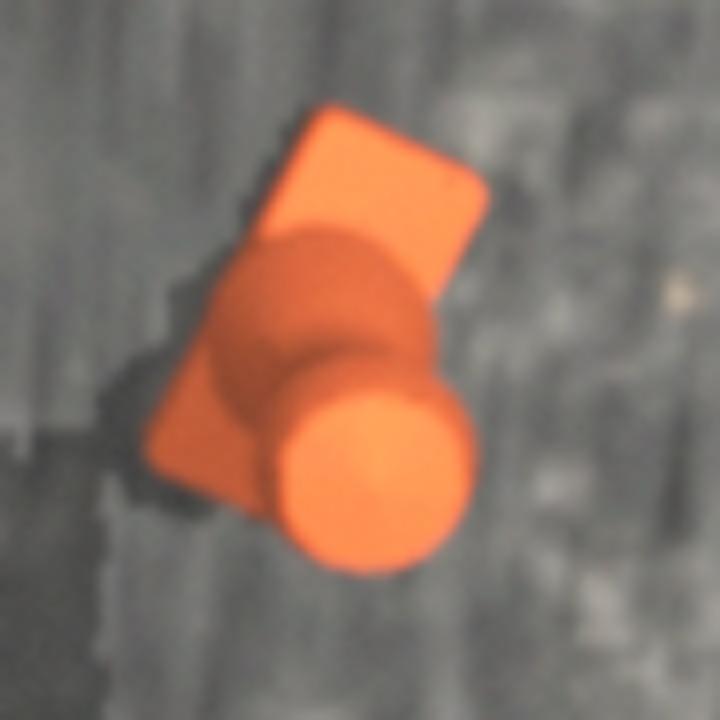

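```bash
python3 - <<'E'
from h import *
im,c=load('w1')
f=lambda p:np.array(p)/8+[280-.44,160-.44]
P=ray(c,[f((325,105)),f((490,190)),f((145,455)),f((317,322))],.012);print(P*1000)
d=P[0]-P[2];print(np.linalg.norm(d),np.degrees(np.arctan2(d[1],d[0])),np.linalg.norm(P[0]-P[1]))
print(ray(c,[f((375,482))],.074)*1000)
# highlighter edge, USB
print('usb',ray(c,[(241,90),(296,97)],.006)*1000)
E
```

```text
[[ 572.33121168 -292.80227951   12.        ]
 [ 593.85580355 -303.03521807   12.        ]
 [ 552.0936358  -339.71054106   12.        ]
 [ 573.19340483 -321.05643849   12.        ]]
0.05108761571267187 66.66324055933995 0.02383319296094063
[[ 572.75009234 -320.86079039   74.        ]]
usb [[ 492.36221219 -216.4039749     6.        ]
 [ 545.01260784 -221.0984524     6.        ]]
```

```bash
python3 -c "
from h import *
chain((.573,-.321,.14,66.7),(.573,-.321,.058,66.7))"
```

```text
now gp [ 0.5296 -0.2912  0.2503] yaw 91.85 tilt [-0.0004  0.    ]
4 x [-0.15, 0.296, 0.69, -0.001, 0.0, 0.732] -> gp [ 0.573  -0.321   0.1399] yaw 66.68
3 x [0.0, -0.0, 0.683, 0.0, -0.0, -0.001] -> gp [ 0.573 -0.321  0.058] yaw 66.71
```

>>> send_rows(moves=[[[-0.15,0.296,0.69,0,0,0.732,-1],[-0.15,0.296,0.69,0,0,0.732,-1],[-0.15,0.296,0.69,0,0,0.732,-1],[-0.15,0.296,0.69,0,0,0.732,-1],[0,0,0,0,0,0,-1],[0,0,0,0,0,0,-1],[0,0,0,0,0,0,-1]]])

```text
t: 2.15
position: [0.5732, -0.3201, 0.2891]
ee_rot: [0.834, 0.551, 0.0, 0.001]
contact_force: [-0.4, -0.2, 0.3]
finger_gap: 0.0885
```

```bash
python3 -c "
from h import *
chain((.573,-.321,.058,66.7,4))"
```

```text
now gp [ 0.5732 -0.3201  0.1421] yaw 66.89 tilt [ 0.002  -0.0016]
4 x [-0.006, 0.0, 0.525, 0.004, 0.001, 0.006] -> gp [ 0.5729 -0.321   0.0581] yaw 66.69
```

>>> send_rows(moves=[[[0,0,0.51,0,0,0,-1],[0,0,0.51,0,0,0,-1],[0,0,0.51,0,0,0,-1],[0,0,0.51,0,0,0,-1],[0,0,0,0,0,0,-1],[0,0,0,0,0,0,1],[0,0,0,0,0,0,1],[0,0,0,0,0,0,1],[0,0,0,0,0,0,1],[0,0,0,0,0,0,1]]])

```text
t: 3.15
position: [0.5736, -0.3198, 0.206]
ee_rot: [0.835, 0.551, 0.0, 0.0]
contact_force: [-0.3, -0.5, 0.2]
finger_gap: 0.0501
```

>>> send_rows(moves=[[[0,0,0,0,0,0,1],[0,0,0,0,0,0,1],[0,0,0,0,0,0,1],[0,0,0,0,0,0,1]]])

```text
t: 3.55
position: [0.5735, -0.3198, 0.2055]
ee_rot: [0.835, 0.551, -0.0, -0.0]
contact_force: [0.2, 0.3, 0.8]
finger_gap: 0.0251
```

```bash
python3 -c "
from h import *
chain((.573,-.321,.24,66.7,5),(.44,.25,.24,114,18))"
```

```text
now gp [ 0.5735 -0.3198  0.0585] yaw 66.81 tilt [-0.0001  0.0001]
5 x [-0.006, -0.0, -0.907, -0.0, -0.0, 0.003] -> gp [ 0.5731 -0.321   0.2399] yaw 66.69
18 x [0.813, -0.204, -0.0, -0.0, -0.0, -0.306] -> gp [0.4399 0.2503 0.24  ] yaw 114.02
```

>>> send_rows(moves=[[[0,0,-0.9,0,0,0,1],[0,0,-0.9,0,0,0,1],[0,0,-0.9,0,0,0,1],[0,0,-0.9,0,0,0,1],[0,0,-0.9,0,0,0,1],[0.4,-0.1,0,0,0,-0.15,1],[0.813,-0.204,0,0,0,-0.306,1],[0.813,-0.204,0,0,0,-0.306,1],[0.813,-0.204,0,0,0,-0.306,1],[0.813,-0.204,0,0,0,-0.306,1]]])

```text
t: 4.55
position: [0.5851, -0.1681, 0.3844]
ee_rot: [0.773, 0.634, -0.0, -0.001]
contact_force: [-0.3, 0.3, -1.2]
finger_gap: 0.0249
```

>>> send_rows(moves=[[[0.813,-0.204,0,0,0,-0.306,1],[0.813,-0.204,0,0,0,-0.306,1],[0.813,-0.204,0,0,0,-0.306,1],[0.813,-0.204,0,0,0,-0.306,1],[0.813,-0.204,0,0,0,-0.306,1],[0.813,-0.204,0,0,0,-0.306,1],[0.813,-0.204,0,0,0,-0.306,1],[0.813,-0.204,0,0,0,-0.306,1],[0.813,-0.204,0,0,0,-0.306,1],[0.813,-0.204,0,0,0,-0.306,1]]])

```text
t: 5.55
position: [0.5007, 0.1533, 0.3845]
ee_rot: [0.608, 0.794, -0.0, -0.001]
contact_force: [1.4, 0.7, -0.9]
finger_gap: 0.0251
```

>>> send_rows(moves=[[[0.813,-0.204,0,0,0,-0.306,1],[0.813,-0.204,0,0,0,-0.306,1],[0.813,-0.204,0,0,0,-0.306,1],[0.4,-0.1,0,0,0,-0.15,1],[0,0,0,0,0,0,1],[0,0,0,0,0,0,1],[0,0,0,0,0,0,1],[0,0,0,0,0,0,1]]])

```text
t: 6.35
position: [0.4397, 0.2499, 0.3853]
ee_rot: [0.545, 0.839, -0.0, -0.0]
contact_force: [-0.8, -0.7, -1.2]
finger_gap: 0.0251
```

```bash
python3 -c "
from h import *
snap('w2')
chain()
im,c=load('w2');H,S,V=masks(im)
w=(H>8)&(H<28)&(S>60)&(V>110)
[print('wood',r) for r in rect(w,c,.012,50)]
"
```

```text
now gp [0.4396 0.25   0.2383] yaw 114.02 tilt [-0.0003 -0.0001]
wood (array([331., 412.]), 590.9, 22.9, 70.6, 584.8, 24.0)
wood (array([371., 352.]), 619.9, 101.1, 20.7, 101.7, 121.1)
wood (array([184., 353.]), 428.7, 15.9, 20.9, 101.8, 106.9)
wood (array([547., 313.]), 764.1, 225.6, 39.0, 63.8, 126.7)
wood (array([197., 283.]), 408.5, 105.0, 10.4, 28.2, 87.1)
wood (array([278., 210.]), 455.5, 214.3, 15.7, 46.0, 24.0)
wood (array([553., 173.]), 680.4, 355.5, 18.1, 39.6, 126.7)
wood (array([432., 146.]), 564.0, 329.2, 95.3, 117.9, 80.9)
wood (array([279.,  50.]), 396.8, 348.6, 54.1, 80.8, 114.0)
```

View pics/w2.png

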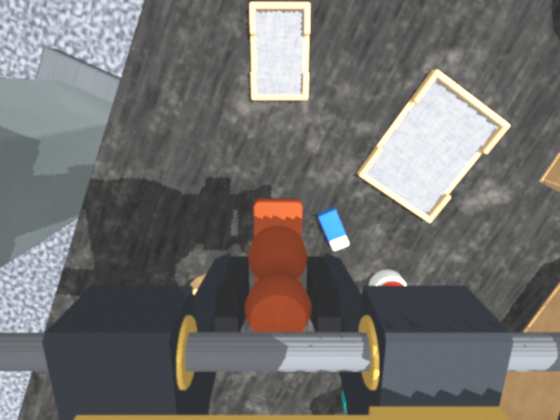

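```bash
python3 -c "
from h import *
chain((.397,.3485,.12,114,5),(.397,.3485,.064,114,3))"
```

```text
now gp [0.4396 0.25   0.2383] yaw 114.02 tilt [-0.0003 -0.0001]
5 x [0.537, 0.006, 0.592, -0.0, 0.0, 0.0] -> gp [0.3969 0.3485 0.1199] yaw 114.02
3 x [-0.001, 0.0, 0.466, -0.001, 0.0, 0.001] -> gp [0.397  0.3484 0.064 ] yaw 114.0
```

>>> send_rows(moves=[[[0.537,0.006,0.592,0,0,0,1],[0.537,0.006,0.592,0,0,0,1],[0.537,0.006,0.592,0,0,0,1],[0.537,0.006,0.592,0,0,0,1],[0.537,0.006,0.592,0,0,0,1],[0,0,0.3,0,0,0,1],[0,0,0.3,0,0,0,1],[0,0,0,0,0,0,1],[0,0,0,0,0,0,1],[0,0,0,0,0,0,1]]])

```text
t: 7.4
position: [0.3968, 0.3488, 0.2439]
ee_rot: [0.544, 0.839, 0.001, 0.0]
contact_force: [1.4, 0.1, -1.3]
finger_gap: 0.0253
```

```bash
python3 -c "
from h import *
chain((.397,.3485,.0635,114,3))"
```

```text
now gp [0.3968 0.3488 0.0969] yaw 114.05 tilt [0.0013 0.0007]
3 x [-0.003, 0.0, 0.279, 0.003, -0.0, 0.002] -> gp [0.397  0.3485 0.0634] yaw 114.0
```

>>> send_rows(moves=[[[0,0,0.27,0,0,0,1],[0,0,0.27,0,0,0,1],[0,0,0.27,0,0,0,1],[0,0,0,0,0,0,1],[0,0,0,0,0,0,1],[0,0,0,0,0,0,1]]])

```text
t: 8.0
position: [0.3964, 0.3491, 0.2105]
ee_rot: [0.544, 0.839, -0.0, -0.0]
contact_force: [0.2, 0.2, 0.2]
finger_gap: 0.0252
```

>>> send_rows(moves=[[[0,0,0.02,0,0,0,1],[0,0,0,0,0,0,0.2],[0,0,0,0,0,0,-0.2],[0,0,0,0,0,0,-0.2],[0,0,0,0,0,0,-0.2],[0,0,0,0,0,0,-0.2],[0,0,-0.4,0,0,0,-0.2],[0,0,-0.8,0,0,0,-0.2],[0,0,-0.9,0,0,0,-0.2],[0,0,-0.9,0,0,0,-0.2]]])

```text
t: 9.0
position: [0.3962, 0.349, 0.3312]
ee_rot: [0.544, 0.839, -0.0, -0.0]
contact_force: [0.2, 1.0, 0.6]
finger_gap: 0.0528
```

```bash
python3 -c "
from h import *
chain((.46,.22,.24,90,5))
im=ctrl.camera('top')[:,:,::-1]
cv2.imwrite('pics/top1.png',cv2.resize(im[110:330,100:500],(800,440),interpolation=cv2.INTER_CUBIC))
"
```

```text
now gp [0.3962 0.349  0.1842] yaw 114.1 tilt [-0.0005 -0.0002]
5 x [-0.709, 0.149, -0.279, -0.001, 0.0, 0.561] -> gp [0.46   0.22   0.2401] yaw 89.99
```

View pics/top1.png

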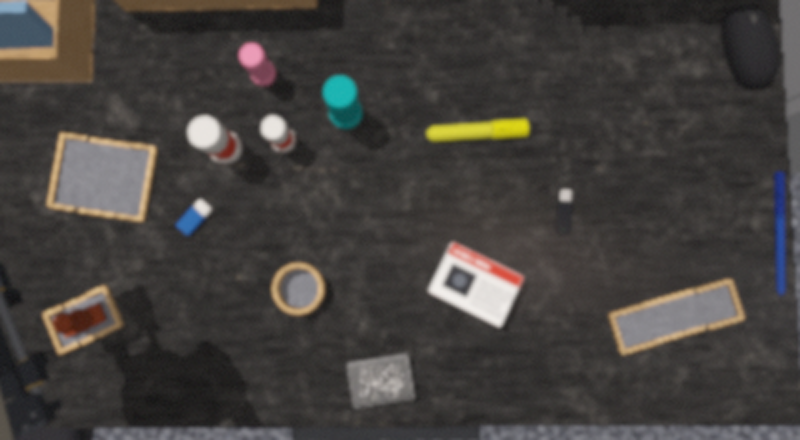

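```bash
python3 -c "
from h import *
chain((.52,.06,.26,70,9))"
```

```text
now gp [0.3967 0.3494 0.19  ] yaw 114.11 tilt [0.0082 0.0046]
9 x [-0.849, 0.286, -0.194, 0.006, -0.003, 0.57] -> gp [0.52   0.0599 0.2601] yaw 70.02
```

>>> send_rows(moves=[[[-0.849,0.286,-0.194,0,0,0.57,-0.2],[-0.849,0.286,-0.194,0,0,0.57,-0.2],[-0.849,0.286,-0.194,0,0,0.57,-0.2],[-0.849,0.286,-0.194,0,0,0.57,-0.2],[-0.849,0.286,-0.194,0,0,0.57,-0.2],[-0.849,0.286,-0.194,0,0,0.57,-0.2],[-0.849,0.286,-0.194,0,0,0.57,-0.2],[-0.849,0.286,-0.194,0,0,0.57,-0.2],[-0.849,0.286,-0.194,0,0,0.57,-0.2],[0,0,0,0,0,0,-0.2]]])

```text
t: 10.05
position: [0.5204, 0.0566, 0.4004]
ee_rot: [0.821, 0.571, 0.0, 0.001]
contact_force: [-0.2, 0.0, -0.1]
finger_gap: 0.0527
```

>>> send_rows(moves=[[[0,0,0,0,0,0,-0.2],[0,0,0,0,0,0,-0.2]]])

```text
t: 10.25
position: [0.5198, 0.0606, 0.3994]
ee_rot: [0.819, 0.574, -0.0, -0.0]
contact_force: [-0.3, 0.4, -0.1]
finger_gap: 0.053
```

```bash
python3 -c "
from h import *
im,c=snap('w3')
cv2.imwrite('pics/w3c.png',cv2.resize(im[:300],None,fx=1.42,fy=1.42,interpolation=cv2.INTER_CUBIC))
chain()
"
```

```text
now gp [0.5198 0.0607 0.2524] yaw 70.13 tilt [-0.0007  0.0003]
```

View pics/w3c.png

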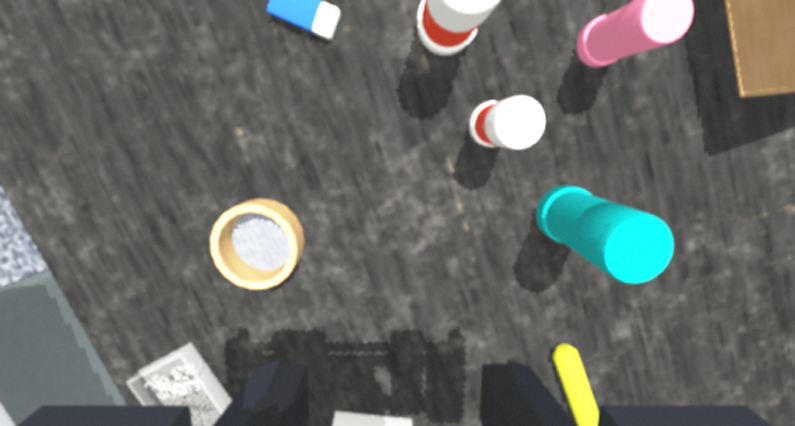

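```bash
python3 - <<'E'
from h import *
im,c=load('w3');H,S,V=masks(im);t=cam('top')
f=lambda p:(np.array(p)+.5)/1.42-.5
print('glue top',ray(c,[f((519,122)),f((492,122)),f((545,122))],.092)*1000)
# from top cam: top face centre crop (273,127)
g=lambda p:(np.array(p)+.5)/2-.5+[100,110]
print('glue top(top cam)',ray(t,[g((273,128))],.092)*1000)
print('cup rim c',ray(c,[f((257,244)),f((210,244)),f((304,244))],.034)*1000)
print('cup floor',ray(c,[f((260,244))],.004)*1000,'topcam',ray(t,[g((298,289))],.034)*1000)
print('bases turq,pink,big',ray(c,[f((563,213)),f((598,42)),f((447,30))],0)*1000)
# heights: intersect two-view rays of top centres
def tri(a,b):
    (K1,R1,o1),(K2,R2,o2)=c,t
    d1=R1@np.linalg.inv(K1)@[*a,1];d2=R2@np.linalg.inv(K2)@[*b,1]
    s=np.linalg.lstsq(np.c_[d1,-d2],o2-o1,rcond=None)[0];p,q=o1+s[0]*d1,o2+s[1]*d2
    print(np.round((p+q)/2*1000),np.round(np.linalg.norm(p-q)*1000,1))
tri(f((519,122)),g((273,128)));tri(f((637,244)),g((340,91)));tri(f((666,18)),g((251,55)))
m=(H>8)&(H<28)&(S>60)&(V>110);print([r for r in rect(m,c,.034,300)])
E
```

```text
glue top [[607.42432251 112.68388069  92.        ]
 [594.28103405 117.43987217  92.        ]
 [620.08130148 108.10386373  92.        ]]
glue top(top cam) [[607.02184455 111.59258051  92.        ]]
cup rim c [[434.83986188  93.6323393   34.        ]
 [405.44761826 104.27107754  34.        ]
 [464.23421535  82.99283738  34.        ]]
cup floor [[427.28488089  89.57079977   4.        ]] topcam [[430.84216764  91.19478995  34.        ]]
bases turq,pink,big [[ 6.39888911e+02  3.58121997e+01  0.00000000e+00]
 [ 6.89592266e+02  1.37014720e+02 -5.55111512e-14]
 [ 5.98791093e+02  1.77450481e+02  0.00000000e+00]]
[608. 112.  87.] 0.6
[642.  37. 116.] 0.9
[688. 135.  94.] 0.8
[(array([357., 415.]), 507.3, -238.8, 19.3, 485.8, 160.1), (array([437., 353.]), 615.2, -190.3, 31.5, 103.3, 82.2), (array([118., 353.]), 286.1, -71.2, 32.1, 103.5, 58.1), (array([181., 171.]), 434.7, 93.7, 59.1, 65.9, 23.4), (array([537.,  31.]), 767.2, 101.0, 39.7, 59.9, 82.8)]
```

```bash
python3 -c "
from h import *
chain((.607,.112,.17,70,3),(.607,.112,.078,70,4))"
```

```text
now gp [0.5198 0.0607 0.2524] yaw 70.13 tilt [-0.0007  0.0003]
3 x [0.649, 0.538, 0.687, -0.002, -0.0, 0.005] -> gp [0.607 0.112 0.17 ] yaw 70.0
4 x [0.0, 0.0, 0.575, 0.0, -0.0, -0.0] -> gp [0.607  0.1119 0.078 ] yaw 70.0
```

>>> send_rows(moves=[[[0.649,0.538,0.687,0,0,0,-0.2],[0.649,0.538,0.687,0,0,0,-0.2],[0.649,0.538,0.687,0,0,0,-0.2],[0,0,0,0,0,0,-0.2],[0,0,0,0,0,0,-0.2],[0,0,0,0,0,0,-0.2]]])

```text
t: 10.9
position: [0.6067, 0.1111, 0.3185]
ee_rot: [0.819, 0.574, 0.001, 0.0]
contact_force: [-0.7, -1.1, -0.6]
finger_gap: 0.0528
```

```bash
python3 -c "
from h import *
chain((.607,.112,.078,70,4))"
```

```text
now gp [0.6067 0.1111 0.1715] yaw 70.06 tilt [ 0.0014 -0.0001]
4 x [0.006, -0.001, 0.584, 0.002, -0.001, 0.002] -> gp [0.607 0.112 0.078] yaw 69.99
```

>>> send_rows(moves=[[[0,0,0.575,0,0,0,-0.2],[0,0,0.575,0,0,0,-0.2],[0,0,0.575,0,0,0,-0.2],[0,0,0.575,0,0,0,-0.2],[0,0,0,0,0,0,-0.2],[0,0,0,0,0,0,-0.2],[0,0,0,0,0,0,0.3],[0,0,0,0,0,0,1],[0,0,0,0,0,0,1],[0,0,0,0,0,0,1]]])

```text
t: 11.9
position: [0.6073, 0.1108, 0.226]
ee_rot: [0.819, 0.574, 0.0, 0.0]
contact_force: [-1.2, 0.5, 3.6]
finger_gap: 0.0258
```

>>> send_rows(moves=[[[0,0,0,0,0,0,1],[0,0,0,0,0,0,1],[0,0,0,0,0,0,1]]])

```text
t: 12.2
position: [0.6073, 0.1108, 0.226]
ee_rot: [0.819, 0.574, 0.0, 0.0]
contact_force: [-2.0, 1.1, 5.1]
finger_gap: 0.0255
```

```bash
python3 -c "
from h import *
chain((.607,.112,.20,70,4),(.50,.08,.22,70,4))"
```

```text
now gp [0.6073 0.1108 0.079 ] yaw 70.01 tilt [0.0009 0.0001]
4 x [0.006, -0.004, -0.756, 0.001, -0.001, 0.0] -> gp [0.607  0.112  0.1999] yaw 70.01
4 x [-0.416, -0.56, -0.125, 0.0, 0.0, 0.0] -> gp [0.5    0.0801 0.2199] yaw 70.01
```

```bash
python3 -c "
from h import *
chain((.6073,.1108,.20,70,4),(.41,.0,.2,70,6))"
```

```text
now gp [0.6073 0.1108 0.079 ] yaw 70.01 tilt [0.0009 0.0001]
4 x [-0.0, 0.0, -0.756, 0.001, -0.001, 0.0] -> gp [0.6072 0.1109 0.1999] yaw 70.01
6 x [-0.715, -0.614, -0.0, 0.0, 0.0, 0.0] -> gp [ 0.4101 -0.      0.1999] yaw 70.01
```

>>> send_rows(moves=[[[0,0,-0.5,0,0,0,1],[0,0,-0.8,0,0,0,1],[0,0,-0.8,0,0,0,1],[0,0,-0.9,0,0,0,1],[-0.715,-0.614,0,0,0,0,1],[-0.715,-0.614,0,0,0,0,1],[-0.715,-0.614,0,0,0,0,1],[-0.715,-0.614,0,0,0,0,1],[-0.715,-0.614,0,0,0,0,1],[-0.715,-0.614,0,0,0,0,1]]])

```text
t: 13.2
position: [0.4086, -0.0005, 0.3452]
ee_rot: [0.819, 0.574, -0.0, -0.0]
contact_force: [0.6, -1.3, -0.3]
finger_gap: 0.0259
```

>>> send_rows(moves=[[[0,0,0,0,0,0,1],[0,0,0,0,0,0,1],[0,0,0,0,0,0,1]]])

```text
t: 13.5
position: [0.4109, 0.0, 0.3454]
ee_rot: [0.819, 0.574, 0.0, 0.0]
contact_force: [0.5, 0.4, -0.0]
finger_gap: 0.026
```

```bash
python3 -c "
from h import *
im,c=snap('w4')
chain()
"
```

```text
now gp [4.109e-01 1.000e-04 1.983e-01] yaw 70.05 tilt [ 0.0003 -0.    ]
```

View pics/w4.png

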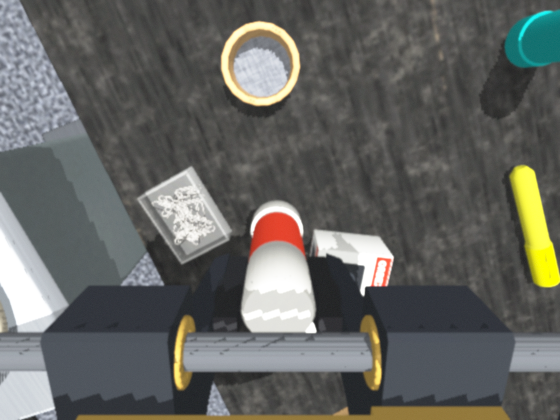

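```bash
python3 -c "
from h import *
im,c=load('w4')
print(ray(c,[(260,63),(221,63),(299,63),(260,21),(260,104)],.034)*1000)
print(proj(c,[[.411,0,.119],[.411,0,.211]]))
cv2.imwrite('pics/w4c.png',cv2.resize(im[10:120,200:320],None,fx=6,fy=5,interpolation=cv2.INTER_CUBIC))
chain((.433,.092,.15,70,4),(.433,.092,.0845,70,3))
"
```

```text
[[431.77297086  93.28194509  34.        ]
 [404.93103099 103.03808457  34.        ]
 [458.62476987  83.52222214  34.        ]
 [441.67207678 119.38220978  34.        ]
 [421.49291144  66.17724754  34.        ]]
[[277.03342784 224.60956004]
 [277.35240728 314.05433887]]
now gp [4.109e-01 1.000e-04 1.983e-01] yaw 70.05 tilt [ 0.0003 -0.    ]
4 x [0.587, -0.067, 0.302, 0.001, -0.0, 0.001] -> gp [0.4329 0.0921 0.15  ] yaw 70.01
3 x [-0.0, 0.001, 0.546, -0.001, -0.0, 0.001] -> gp [0.433  0.092  0.0845] yaw 69.99
```

View pics/w4c.png

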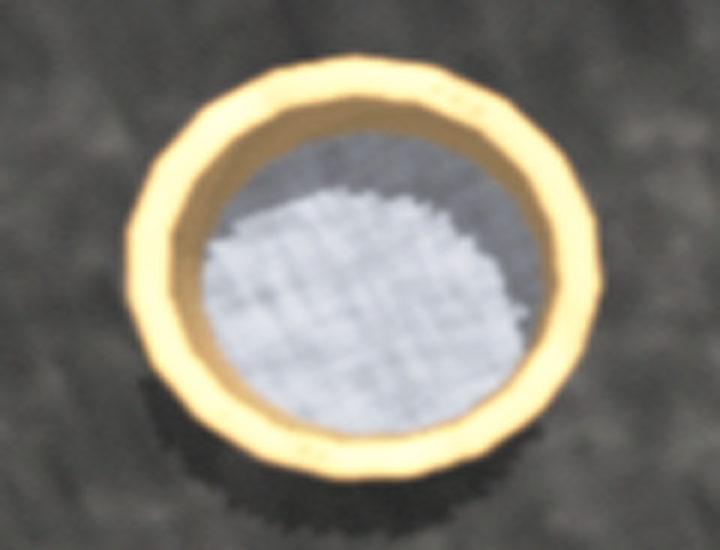

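>>> send_rows(moves=[[[0.59,-0.085,0.29,0,0,0,1],[0.59,-0.085,0.29,0,0,0,1],[0.59,-0.085,0.29,0,0,0,1],[0.59,-0.085,0.29,0,0,0,1],[0,0,0,0,0,0,1],[0,0,0,0,0,0,1],[0,0,0,0,0,0,1]]])

```text
t: 14.25
position: [0.4299, 0.0929, 0.2992]
ee_rot: [0.819, 0.574, 0.0, 0.0]
contact_force: [0.4, 0.1, -0.1]
finger_gap: 0.0259
```

```bash
python3 -c "
from h import *
chain((.4318,.093,.0845,70,4))
"
```

```text
now gp [0.4299 0.0929 0.1522] yaw 70.01 tilt [ 0.0005 -0.0002]
4 x [0.005, 0.011, 0.423, 0.001, -0.0, 0.0] -> gp [0.4318 0.093  0.0845] yaw 70.01
```

>>> send_rows(moves=[[[0.005,0.011,0.42,0,0,0,1],[0.005,0.011,0.42,0,0,0,1],[0.005,0.011,0.42,0,0,0,1],[0.005,0.011,0.42,0,0,0,1],[0,0,0,0,0,0,1],[0,0,0,0,0,0,1],[0,0,0,0,0,0,1]]])

```text
t: 14.95
position: [0.4317, 0.0931, 0.2326]
ee_rot: [0.819, 0.573, 0.001, 0.001]
contact_force: [-0.0, -0.1, -0.2]
finger_gap: 0.0255
```

>>> send_rows(moves=[[[0,0,0.05,0,0,0,1],[0,0,0,0,0,0,1],[0,0,0,0,0,0,0.2],[0,0,0,0,0,0,0],[0,0,0,0,0,0,0],[0,0,0,0,0,0,0],[0,0,-0.2,0,0,0,0],[0,0,-0.6,0,0,0,0],[0,0,-0.9,0,0,0,0],[0,0,-0.9,0,0,0,0]]])

```text
t: 15.95
position: [0.4312, 0.0934, 0.3354]
ee_rot: [0.819, 0.574, -0.0, -0.0]
contact_force: [0.3, -0.1, 0.6]
finger_gap: 0.0444
```

```bash
python3 -c "
from h import *
snap('w5')
chain((.43,-.11,.2,64,7))
im=ctrl.camera('scene')[:,:,::-1]
cv2.imwrite('pics/s1.png',cv2.resize(im[160:300,170:400],None,fx=3,fy=3,interpolation=cv2.INTER_CUBIC))
"
```

```text
now gp [0.432  0.0935 0.1936] yaw 70.03 tilt [ 0.009  -0.0004]
7 x [-0.674, 0.273, -0.023, 0.008, -0.003, 0.1] -> gp [ 0.4301 -0.11    0.2001] yaw 64.01
```

View pics/s1.png

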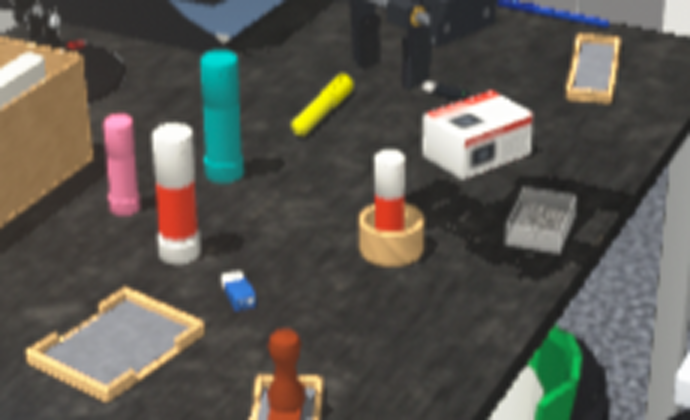

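```bash
python3 -c "
from h import *
chain((.395,-.18,.24,64,9))
"
```

```text
now gp [0.4318 0.0935 0.191 ] yaw 70.02 tilt [ 0.0086 -0.0005]
9 x [-0.741, 0.199, -0.136, 0.006, -0.002, 0.078] -> gp [ 0.395  -0.1801  0.2399] yaw 63.99
```

>>> send_rows(moves=[[[-0.741,0.199,-0.136,0,0,0.078,-1],[-0.741,0.199,-0.136,0,0,0.078,-1],[-0.741,0.199,-0.136,0,0,0.078,-1],[-0.741,0.199,-0.136,0,0,0.078,-1],[-0.741,0.199,-0.136,0,0,0.078,-1],[-0.741,0.199,-0.136,0,0,0.078,-1],[-0.741,0.199,-0.136,0,0,0.078,-1],[-0.741,0.199,-0.136,0,0,0.078,-1],[-0.741,0.199,-0.136,0,0,0.078,-1],[0,0,0,0,0,0,-1]]])

```text
t: 17.05
position: [0.3945, -0.1827, 0.3828]
ee_rot: [0.849, 0.528, -0.0, 0.001]
contact_force: [0.2, 0.7, 0.2]
finger_gap: 0.0877
```

>>> send_rows(moves=[[[0,0,0,0,0,0,-1],[0,0,0,0,0,0,-1]]])

```text
t: 17.25
position: [0.3948, -0.1794, 0.3824]
ee_rot: [0.848, 0.53, -0.0, -0.001]
contact_force: [-0.3, -0.1, -0.3]
finger_gap: 0.0884
```

```bash
python3 -c "
from h import *
im,c=snap('w6')
chain()
"
```

```text
now gp [ 0.3949 -0.1793  0.2354] yaw 64.05 tilt [-0.0006  0.0007]
```

View pics/w6.png

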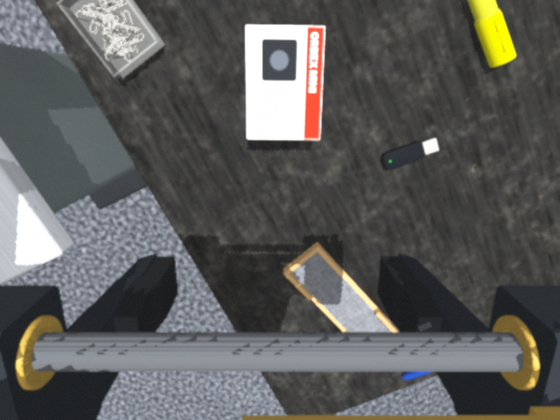

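```bash
python3 - <<'E'
from h import *
im,c=load('w6');H,S,V=masks(im)
m=((S<70)&(V>150))|(((H<10)|(H>170))&(S>100)&(V>100))
m[:15]=0;m[160:]=0;m[:,:230]=0;m[:,345:]=0
m=cv2.morphologyEx(m.astype(np.uint8),cv2.MORPH_CLOSE,np.ones((5,5)))
print(rect(m,c,.045,1000))
P=ray(c,[(246,25),(325,26),(321,139),(247,140)],.045)*1000
print(P,P.mean(0))
for i in range(4):
    d=P[(i+1)%4]-P[i];print(np.linalg.norm(d),np.degrees(np.arctan2(d[1],d[0])))
E
```

```text
[(array([284.,  81.]), 434.8, -109.6, 63.4, 89.3, 63.4)]
[[ 427.37093199  -57.21311286   45.        ]
 [ 482.17645655  -84.70984686   45.        ]
 [ 443.98453663 -162.88695286   45.        ]
 [ 387.35298091 -136.21623948   45.        ]] [ 435.22122652 -110.25653802   45.        ]
61.31652226701417 -26.643590549184196
87.00737123259414 -116.03693133257818
62.597604230436325 154.78184102234127
88.56032081321207 63.13613109476316
```

```bash
python3 -c "
from h import *
chain((.435,-.11,.12,63.5,4),(.435,-.11,.028,63.5,4))
"
```

```text
now gp [ 0.3949 -0.1793  0.2354] yaw 64.05 tilt [-0.0006  0.0007]
4 x [0.499, 0.034, 0.721, -0.001, -0.001, 0.016] -> gp [ 0.4349 -0.11    0.1201] yaw 63.49
4 x [0.0, 0.001, 0.575, -0.0, 0.0, -0.0] -> gp [ 0.435  -0.1101  0.0281] yaw 63.49
```

>>> send_rows(moves=[[[0.499,0.034,0.721,0,0,0.016,-1],[0.499,0.034,0.721,0,0,0.016,-1],[0.499,0.034,0.721,0,0,0.016,-1],[0.499,0.034,0.721,0,0,0.016,-1],[0,0,0,0,0,0,-1],[0,0,0,0,0,0,-1],[0,0,0,0,0,0,-1]]])

```text
t: 18.0
position: [0.4351, -0.1114, 0.2686]
ee_rot: [0.851, 0.526, 0.0, 0.001]
contact_force: [-0.6, -0.8, 1.2]
finger_gap: 0.0878
```

```bash
python3 -c "
from h import *
chain((.435,-.11,.028,63.5,4))
"
```

```text
now gp [ 0.4351 -0.1114  0.1216] yaw 63.44 tilt [ 0.0018 -0.0012]
4 x [0.008, -0.005, 0.585, 0.004, 0.0, -0.002] -> gp [ 0.435 -0.11   0.028] yaw 63.51
```

>>> send_rows(moves=[[[0.008,-0.005,0.575,0,0,0,-1],[0.008,-0.005,0.575,0,0,0,-1],[0.008,-0.005,0.575,0,0,0,-1],[0.008,-0.005,0.575,0,0,0,-1],[0,0,0,0,0,0,-1],[0,0,0,0,0,0,1],[0,0,0,0,0,0,1],[0,0,0,0,0,0,1],[0,0,0,0,0,0,1],[0,0,0,0,0,0,1]]])

```text
t: 19.0
position: [0.435, -0.1096, 0.1763]
ee_rot: [0.851, 0.526, 0.0, 0.001]
contact_force: [-1.9, 0.3, 8.5]
finger_gap: 0.0616
```

>>> send_rows(moves=[[[0,0,0,0,0,0,1],[0,0,0,0,0,0,1]]])

```text
t: 19.2
position: [0.435, -0.1096, 0.1763]
ee_rot: [0.851, 0.526, 0.0, 0.001]
contact_force: [-0.1, -0.3, 7.8]
finger_gap: 0.0616
```

```bash
python3 -c "
from h import *
chain((.435,-.11,.23,63.5,6),(.5645,.329,.23,80.7,15))
"
```

```text
now gp [ 0.435  -0.1096  0.0293] yaw 63.43 tilt [ 0.0014 -0.0009]
6 x [-0.001, 0.002, -0.836, 0.002, 0.0, -0.001] -> gp [ 0.4351 -0.1099  0.2299] yaw 63.48
15 x [0.765, -0.028, -0.0, -0.0, 0.0, -0.134] -> gp [0.564  0.3291 0.2298] yaw 80.75
```

>>> send_rows(moves=[[[0,0,-0.5,0,0,0,1],[0,0,-0.9,0,0,0,1],[0,0,-0.9,0,0,0,1],[0,0,-0.9,0,0,0,1],[0,0,-0.9,0,0,0,1],[0,0,-0.9,0,0,0,1],[0.765,-0.028,0,0,0,-0.134,1],[0.765,-0.028,0,0,0,-0.134,1],[0.765,-0.028,0,0,0,-0.134,1],[0.765,-0.028,0,0,0,-0.134,1]]])

```text
t: 20.2
position: [0.4822, 0.0047, 0.3757]
ee_rot: [0.829, 0.56, 0.0, 0.0]
contact_force: [-0.4, -1.1, -1.1]
finger_gap: 0.0616
```

>>> send_rows(moves=[[[0.765,-0.028,0,0,0,-0.134,1],[0.765,-0.028,0,0,0,-0.134,1],[0.765,-0.028,0,0,0,-0.134,1],[0.765,-0.028,0,0,0,-0.134,1],[0.765,-0.028,0,0,0,-0.134,1],[0.765,-0.028,0,0,0,-0.134,1],[0.765,-0.028,0,0,0,-0.134,1],[0.765,-0.028,0,0,0,-0.134,1],[0,0,0,0,0,0,1],[0,0,0,0,0,0,1]]])

```text
t: 21.2
position: [0.5487, 0.239, 0.3752]
ee_rot: [0.781, 0.625, -0.0, 0.0]
contact_force: [0.5, 0.1, -0.3]
finger_gap: 0.0615
```

```bash
python3 -c "
from h import *
im,c=snap('w7');H,S,V=masks(im)
w=(H>8)&(H<28)&(S>60)&(V>110)
[print('wood',r) for r in rect(w,c,.012,300)]
chain((.5645,.329,.1,80.7,5))
"
```

```text
wood (array([ 89., 353.]), 302.9, 87.7, 14.5, 91.6, 63.7)
wood (array([88., 90.]), 398.9, 348.9, 55.8, 81.0, 113.8)
wood (array([273.,  67.]), 565.6, 328.7, 90.8, 115.9, 80.7)
now gp [0.5487 0.2384 0.2283] yaw 77.23 tilt [-0.0005 -0.0004]
5 x [0.46, -0.012, 0.642, -0.001, 0.001, -0.081] -> gp [0.5645 0.329  0.0999] yaw 80.71
```

View pics/w7.png

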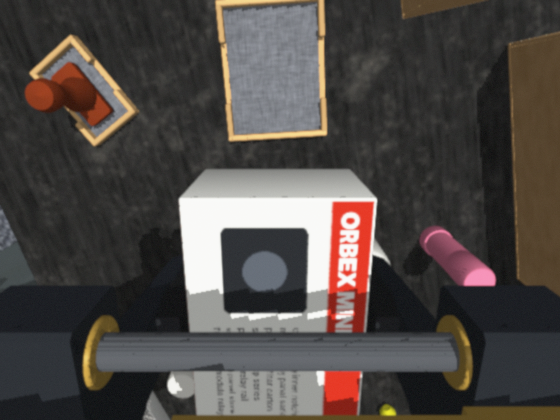

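```bash
python3 -c "
from h import *
im,c=load('w7')
print(ray(c,[(511,60),(511,200),(402,17)],0)*1000, ray(c,[(511,60),(402,17)],.1)*1000)
print(ray(cam('top'),[(145,150),(25,150)],0)*1000,ray(cam('top'),[(145,150),(25,150)],.1)*1000)
chain((.565,.329,.13,80.7,4))
"
```

```text
[[774.04503529 291.85119284   0.        ]
 [769.12915723 159.67655424   0.        ]
 [683.54209225 347.77198375   0.        ]] [[715.28980131 297.82244699 100.        ]
 [650.23748096 338.01757306 100.        ]]
[[ 6.84884852e+02  3.47591419e+02 -1.11022302e-13]
 [ 6.90038514e+02  6.45446468e+02  0.00000000e+00]] [[661.35920198 310.92750045 100.        ]
 [665.99073441 578.60616229 100.        ]]
now gp [0.5487 0.2384 0.2283] yaw 77.23 tilt [-0.0005 -0.0004]
4 x [0.576, -0.013, 0.614, -0.001, 0.001, -0.101] -> gp [0.565  0.3291 0.1301] yaw 80.71
```

>>> send_rows(moves=[[[0.576,-0.013,0.614,0,0,-0.101,1],[0.576,-0.013,0.614,0,0,-0.101,1],[0.576,-0.013,0.614,0,0,-0.101,1],[0.576,-0.013,0.614,0,0,-0.101,1],[0,0,0,0,0,0,1],[0,0,0,0,0,0,1],[0,0,0,0,0,0,1]]])

```text
t: 21.95
position: [0.5656, 0.3283, 0.2787]
ee_rot: [0.762, 0.647, 0.001, 0.0]
contact_force: [-0.0, 0.0, -0.9]
finger_gap: 0.0615
```

```bash
python3 -c "
from h import *
chain((.565,.329,.0345,80.7,5))
"
```

```text
now gp [0.5656 0.3283 0.1317] yaw 80.63 tilt [0.002  0.0004]
5 x [0.003, -0.004, 0.486, 0.003, -0.001, -0.002] -> gp [0.565  0.3291 0.0345] yaw 80.72
```

>>> send_rows(moves=[[[0.003,-0.004,0.48,0,0,0,1],[0.003,-0.004,0.48,0,0,0,1],[0.003,-0.004,0.48,0,0,0,1],[0.003,-0.004,0.48,0,0,0,1],[0.003,-0.004,0.47,0,0,0,1],[0,0,0,0,0,0,1],[0,0,0,0,0,0,1],[0,0,0,0,0,0,1]]])

```text
t: 22.75
position: [0.5649, 0.3299, 0.183]
ee_rot: [0.762, 0.647, 0.001, 0.0]
contact_force: [0.7, 0.2, -0.7]
finger_gap: 0.0618
```

>>> send_rows(moves=[[[0,0,0.06,0,0,0,1],[0,0,0,0,0,0,1],[0,0,0,0,0,0,0],[0,0,0,0,0,0,-0.8],[0,0,0,0,0,0,-0.8],[0,0,0,0,0,0,-0.8],[0,0,0,0,0,0,-0.8],[0,0,-0.3,0,0,0,-0.8],[0,0,-0.8,0,0,0,-0.8],[0,0,-0.9,0,0,0,-0.8]]])

```text
t: 23.75
position: [0.5644, 0.3302, 0.26]
ee_rot: [0.762, 0.648, -0.001, -0.0]
contact_force: [0.5, -0.4, 0.1]
finger_gap: 0.0794
```

>>> send_rows(moves=[[[0,0,-0.9,0,0,0,-0.8],[0,0,-0.9,0,0,0,-0.8],[0,0,-0.6,0,0,0,-0.8],[0,0,0,0,0,0,-0.8],[0,0,0,0,0,0,-0.8]]])

```text
t: 24.25
position: [0.5643, 0.3302, 0.3551]
ee_rot: [0.762, 0.648, 0.0, 0.0]
contact_force: [0.2, -0.0, -0.3]
finger_gap: 0.0795
```

```bash
python3 -c "
from h import *
snap('w8')
chain((.57,.15,.24,86,5),(.60,-.19,.24,92,10))
"
```

```text
now gp [0.5643 0.3302 0.207 ] yaw 80.72 tilt [-0.0018 -0.0007]
5 x [-0.891, 0.14, -0.164, -0.002, 0.001, -0.123] -> gp [0.5699 0.15   0.2399] yaw 86.0
10 x [-0.848, 0.094, -0.0, -0.0, 0.0, -0.07] -> gp [ 0.5999 -0.1898  0.2399] yaw 92.02
```

View pics/w8.png

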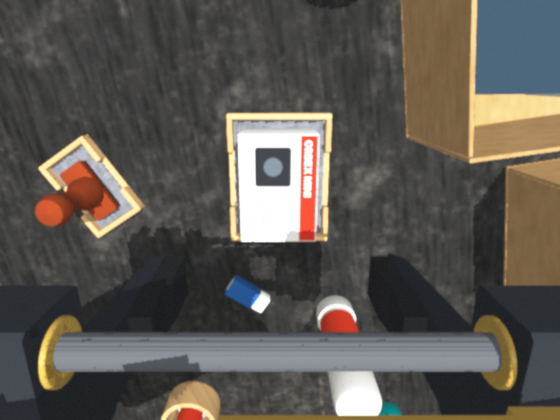

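>>> send_rows(moves=[[[-0.891,0.14,-0.164,0,0,-0.123,-0.8],[-0.891,0.14,-0.164,0,0,-0.123,-0.8],[-0.891,0.14,-0.164,0,0,-0.123,-0.8],[-0.891,0.14,-0.164,0,0,-0.123,-0.8],[-0.891,0.14,-0.164,0,0,-0.123,-0.8],[-0.848,0.094,0,0,0,-0.07,-0.8],[-0.848,0.094,0,0,0,-0.07,-0.8],[-0.848,0.094,0,0,0,-0.07,-0.8],[-0.848,0.094,0,0,0,-0.07,-0.8],[-0.848,0.094,0,0,0,-0.07,-0.8]]])

```text
t: 25.3
position: [0.5805, -0.0217, 0.3863]
ee_rot: [0.713, 0.701, -0.001, -0.001]
contact_force: [0.6, -0.1, 0.1]
finger_gap: 0.0797
```

>>> send_rows(moves=[[[-0.848,0.094,0,0,0,-0.07,-0.8],[-0.848,0.094,0,0,0,-0.07,-0.8],[-0.848,0.094,0,0,0,-0.07,-0.8],[-0.848,0.094,0,0,0,-0.07,-0.8],[-0.848,0.094,0,0,0,-0.07,-0.8],[0,0,0,0,0,0,-0.8],[0,0,0,0,0,0,-0.8],[0,0,0,0,0,0,-0.8]]])

```text
t: 26.1
position: [0.6, -0.1889, 0.3871]
ee_rot: [0.694, 0.72, -0.0, -0.001]
contact_force: [0.2, 0.3, -0.3]
finger_gap: 0.0794
```

```bash
python3 -c "
from h import *
im,c=snap('w9');H,S,V=masks(im)
m=(H>22)&(H<36)&(S>120)&(V>110);m[300:]=0
for z in (.011,.018): print(rect(m,c,z,300))
im8,c8=load('w8');P=ray(c8,[(239,131),(321,131),(314,240),(240,241)],.049)*1000;print('carton',P.mean(0),np.diff(P,axis=0))
chain((.616,-.1195,.10,92.2,5))
"
```

```text
[(array([550., 276.]), 893.8, -290.0, 22.7, 23.6, 92.1), (array([297.,  87.]), 614.9, -118.7, 21.9, 119.8, 92.4)]
[(array([550., 276.]), 888.0, -286.5, 22.2, 23.1, 92.1), (array([297.,  87.]), 614.5, -118.6, 21.5, 117.4, 92.4)]
carton [565.22121864 331.51727838  49.        ] [[ 61.31699785 -10.0347797    0.        ]
 [-17.03244682 -87.44659138   0.        ]
 [-60.68924516   9.04792678   0.        ]]
now gp [ 0.6001 -0.1887  0.2405] yaw 92.08 tilt [-0.0009  0.0007]
5 x [0.343, 0.093, 0.703, -0.001, -0.001, -0.003] -> gp [ 0.616  -0.1194  0.0999] yaw 92.21
```

View pics/w9.png

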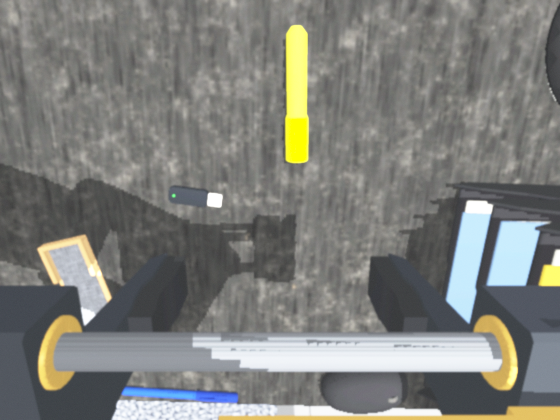

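>>> send_rows(moves=[[[0.35,0.07,0.703,0,0,-0.006,-0.3],[0.35,0.07,0.703,0,0,-0.006,-0.3],[0.35,0.07,0.703,0,0,-0.006,-0.3],[0.35,0.07,0.703,0,0,-0.006,-0.3],[0.35,0.07,0.703,0,0,-0.006,-0.3],[0,0,0,0,0,0,-0.3],[0,0,0,0,0,0,-0.3],[0,0,0,0,0,0,-0.3]]])

```text
t: 26.95
position: [0.6117, -0.1197, 0.2491]
ee_rot: [0.693, 0.721, 0.001, 0.001]
contact_force: [0.7, 0.0, -0.5]
finger_gap: 0.0572
```

```bash
python3 -c "
from h import *
chain((.615,-.119,.022,92.3,4))
"
```

```text
now gp [ 0.6117 -0.1197  0.1021] yaw 92.28 tilt [ 0.0028 -0.0013]
4 x [0.004, 0.02, 0.501, 0.005, 0.002, -0.001] -> gp [ 0.615 -0.119  0.022] yaw 92.31
```

>>> send_rows(moves=[[[0.004,0.02,0.49,0,0,0,-0.3],[0.004,0.02,0.49,0,0,0,-0.3],[0.004,0.02,0.49,0,0,0,-0.3],[0.004,0.02,0.48,0,0,0,-0.3],[0,0,0,0,0,0,-0.3],[0,0,0,0,0,0,-0.3],[0,0,0,0,0,0,-0.3]]])

```text
t: 27.65
position: [0.615, -0.1189, 0.1711]
ee_rot: [0.693, 0.721, 0.001, 0.001]
contact_force: [-0.3, 0.1, 0.4]
finger_gap: 0.0573
```

>>> send_rows(moves=[[[0,0,0.05,0,0,0,-0.3],[0,0,0,0,0,0,0.4],[0,0,0,0,0,0,1],[0,0,0,0,0,0,1],[0,0,0,0,0,0,1],[0,0,0,0,0,0,1],[0,0,0,0,0,0,1],[0,0,0,0,0,0,1],[0,0,0,0,0,0,1]]])

```text
t: 28.55
position: [0.6146, -0.1185, 0.1673]
ee_rot: [0.693, 0.721, 0.0, 0.0]
contact_force: [0.2, 0.3, -0.5]
finger_gap: 0.0196
```

```bash
python3 -c "
from h import *
chain((.615,-.119,.15,92.3,4),(.42,-.26,.2,105.5,8))
"
```

```text
now gp [ 0.6146 -0.1185  0.0203] yaw 92.28 tilt [0.0001 0.    ]
4 x [-0.003, 0.002, -0.811, 0.0, -0.0, -0.001] -> gp [ 0.615  -0.119   0.1501] yaw 92.31
8 x [-0.351, -0.667, -0.156, 0.0, -0.0, -0.192] -> gp [ 0.4199 -0.2599  0.2   ] yaw 105.51
```

```bash
python3 -c "
from h import *
chain((.615,-.119,.15,92.3,4),(.3965,-.3414,.12,105.5,10))
"
```

```text
now gp [ 0.6146 -0.1185  0.0203] yaw 92.28 tilt [0.0001 0.    ]
4 x [-0.003, 0.002, -0.811, 0.0, -0.0, -0.001] -> gp [ 0.615  -0.119   0.1501] yaw 92.31
10 x [-0.473, -0.622, 0.075, 0.0, -0.0, -0.153] -> gp [ 0.3963 -0.3414  0.1201] yaw 105.46
```

>>> send_rows(moves=[[[0,0,-0.811,0,0,0,1],[0,0,-0.811,0,0,0,1],[0,0,-0.811,0,0,0,1],[0,0,-0.811,0,0,0,1],[-0.473,-0.622,0.075,0,0,-0.153,1],[-0.473,-0.622,0.075,0,0,-0.153,1],[-0.473,-0.622,0.075,0,0,-0.153,1],[-0.473,-0.622,0.075,0,0,-0.153,1],[-0.473,-0.622,0.075,0,0,-0.153,1],[-0.473,-0.622,0.075,0,0,-0.153,1]]])

```text
t: 29.55
position: [0.4761, -0.2465, 0.279]
ee_rot: [0.641, 0.767, -0.0, 0.0]
contact_force: [0.1, 0.2, -0.5]
finger_gap: 0.0194
```

>>> send_rows(moves=[[[-0.473,-0.622,0.075,0,0,-0.153,1],[-0.473,-0.622,0.075,0,0,-0.153,1],[-0.473,-0.622,0.075,0,0,-0.153,1],[-0.473,-0.622,0.075,0,0,-0.153,1],[0,0,0,0,0,0,1],[0,0,0,0,0,0,1],[0,0,0,0,0,0,1]]])

```text
t: 30.25
position: [0.3963, -0.3401, 0.2672]
ee_rot: [0.606, 0.796, 0.0, -0.0]
contact_force: [-0.2, 1.1, 0.2]
finger_gap: 0.0194
```

```bash
python3 -c "
from h import *
im,c=snap('w10')
chain((.3965,-.3414,.026,105.5,5))
"
```

```text
now gp [ 0.3964 -0.34    0.1202] yaw 105.49 tilt [0.0001 0.0001]
5 x [-0.007, -0.001, 0.471, 0.0, -0.0, -0.0] -> gp [ 0.3966 -0.3414  0.026 ] yaw 105.49
```

View pics/w10.png

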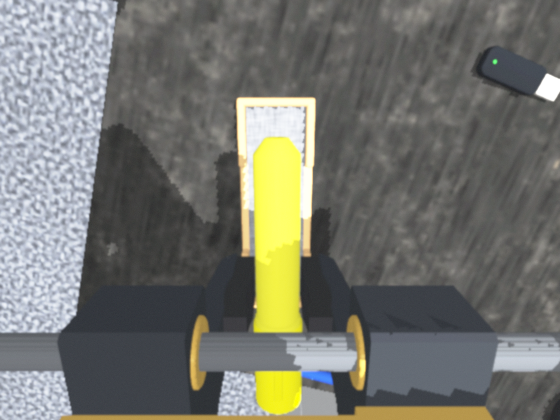

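>>> send_rows(moves=[[[-0.007,0,0.46,0,0,0,1],[-0.007,0,0.46,0,0,0,1],[-0.007,0,0.46,0,0,0,1],[-0.007,0,0.46,0,0,0,1],[-0.007,0,0.46,0,0,0,1],[0,0,0,0,0,0,1],[0,0,0,0,0,0,1],[0,0,0,0,0,0,1],[0,0,0,0,0,0,1]]])

```text
t: 31.2
position: [0.3964, -0.3421, 0.176]
ee_rot: [0.606, 0.796, -0.0, 0.001]
contact_force: [-0.5, 0.7, -0.7]
finger_gap: 0.0197
```

>>> send_rows(moves=[[[0,0,0.09,0,0,0,1],[0,0,0,0,0,0,1],[0,0,0,0,0,0,1],[0,0,0,0,0,0,1]]])

```text
t: 31.6
position: [0.3962, -0.3422, 0.1715]
ee_rot: [0.606, 0.796, -0.0, 0.0]
contact_force: [-0.6, -0.1, -0.6]
finger_gap: 0.0196
```

>>> send_rows(moves=[[[0,0,0,0,0,0,0.4],[0,0,0,0,0,0,0],[0,0,0,0,0,0,0],[0,0,0,0,0,0,0],[0,0,0,0,0,0,0],[0,0,-0.3,0,0,0,0],[0,0,-0.8,0,0,0,0],[0,0,-0.9,0,0,0,0],[0,0,-0.9,0,0,0,0],[0,0,-0.9,0,0,0,0]]])

```text
t: 32.6
position: [0.3959, -0.3418, 0.3259]
ee_rot: [0.606, 0.796, -0.0, 0.0]
contact_force: [0.7, 0.2, 0.4]
finger_gap: 0.0439
```

>>> send_rows(moves=[[[-0.9,0,-0.3,0,0,0,0],[-0.9,0,-0.3,0,0,0,0],[0,0,0,0,0,0,0],[0,0,0,0,0,0,0],[0,0,0,0,0,0,0]]])

```text
t: 33.1
position: [0.4151, -0.4107, 0.3474]
ee_rot: [0.606, 0.796, 0.0, -0.001]
contact_force: [1.0, -0.2, 0.2]
finger_gap: 0.0443
```

```bash
python3 -c "
from h import *
im,c=snap('w11');H,S,V=masks(im)
m=(H>22)&(H<36)&(S>120)&(V>110);m[320:]=0
print(rect(m,c,.015,300))
w=(H>8)&(H<28)&(S>60)&(V>110);print([r for r in rect(w,c,.012,300)])
t=ctrl.camera('top')[:,:,::-1];cv2.imwrite('pics/top2.png',t)
cv2.imwrite('pics/top2c.png',cv2.resize(t[110:330,100:500],(800,440),interpolation=cv2.INTER_CUBIC))
print('eraser/usb white px: before', *[rect(((masks(i)[1]<60)&(masks(i)[2]>130))[150:240,:] ,cam('top'),.006) for i in (cv2.imread('pics/top0.png'),t)],sep='\n')
"
```

```text
[(array([277.,  95.]), 395.4, -342.5, 19.4, 118.0, 106.0)]
[(array([341., 416.]), 548.5, -637.1, 17.6, 468.3, 15.4), (array([416., 352.]), 595.6, -546.1, 25.7, 93.2, 115.8), (array([139., 352.]), 328.7, -619.6, 25.6, 93.2, 94.4), (array([279.,  86.]), 395.6, -343.7, 50.0, 143.3, 105.4)]
eraser/usb white px: before
[(array([201.,  63.]), 898.2, 211.3, 15.7, 21.9, 43.7), (array([382.,  57.]), 903.4, -233.2, 12.1, 15.2, 178.2), (array([62., 66.]), 900.9, 557.8, 3.8, 121.0, 177.6), (array([30., 45.]), 955.4, 643.3, 9.7, 152.6, 78.7), (array([150.,  48.]), 940.0, 336.8, 85.2, 108.0, 80.1), (array([236.,  24.]), 997.6, 123.6, 30.5, 32.7, 45.4), (array([202.,  26.]), 995.2, 210.1, 42.4, 44.4, 0.3), (array([50., 14.]), 1041.1, 594.5, 63.4, 100.5, 88.4)]
[(array([201.,  63.]), 898.1, 211.2, 15.7, 22.0, 43.7), (array([382.,  57.]), 903.4, -233.2, 12.1, 15.2, 178.2), (array([62., 66.]), 900.9, 557.8, 3.9, 121.0, 177.7), (array([30., 45.]), 955.4, 643.3, 9.7, 152.6, 78.7), (array([148.,  44.]), 941.4, 344.2, 84.6, 120.9, 79.5), (array([202.,  26.]), 995.2, 210.1, 42.4, 44.5, 0.3), (array([50., 14.]), 1041.2, 595.4, 63.4, 102.3, 88.4)]
```

View pics/w11.png

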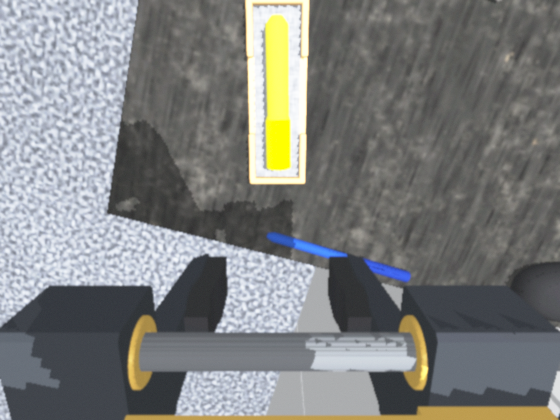

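View pics/top2c.png

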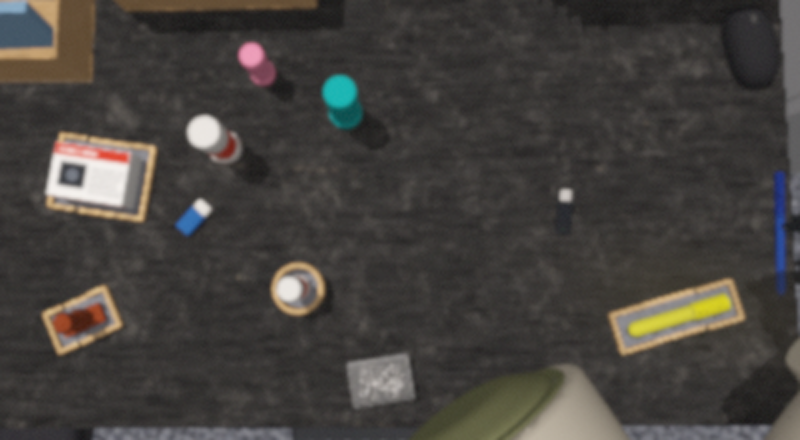

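```bash
python3 - <<'E'
from h import *
t=cam('top');im=cv2.imread('pics/top2.png')
g=lambda p:(np.array(p)+.5)/2-.5+[100,110]
print('glue top',ray(t,[g((290,288))],.096)*1000,'cup 432,93')
H,S,V=masks(im);m=((S<60)&(V>150))|(((H<10)|(H>170))&(S>100)&(V>90))
r=np.zeros(H.shape,bool);r[175:218,115:172]=1
print('carton',rect((m&r),t,.049,200))
im,c=load('w8')
cv2.imwrite('pics/w8c.png',cv2.resize(im[130:245,30:150],None,fx=5,fy=5,interpolation=cv2.INTER_CUBIC))
E
```

```text
glue top [[433.40735782  92.88567359  96.        ]] cup 432,93
carton [(array([143., 192.]), 566.6, 329.3, 69.7, 92.3, 80.5)]
```

View pics/w8c.png

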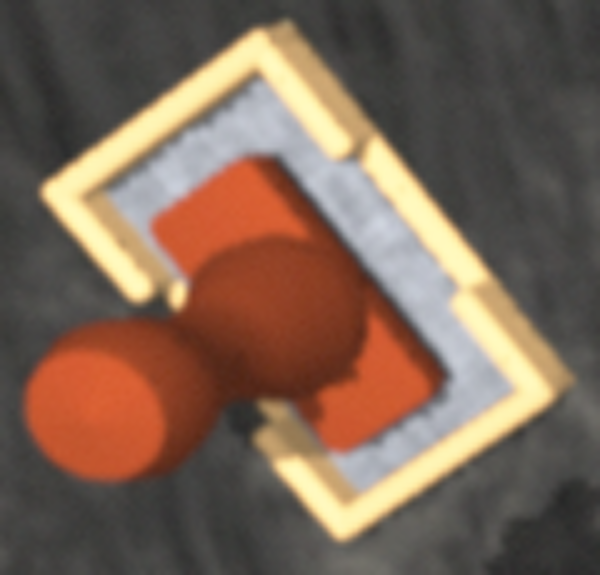

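```bash
python3 -c "
from h import *
im,c=load('w8');print('stamp',ray(c,[(89.4,189.8)],.016)*1000)
print(ctrl.close_job())"
```

```text
stamp [[398.31863431 348.75886637  16.        ]]
the job is handed in; nothing more can be done
None
```

All four things are in their holders and the job was handed in at about 33 s of the 128 s allowed. `close_job` gives no verdict, so the result rests on my own measurements from the camera images.

| Thing | Measured position (mm) | Holder centre (mm) | Angle check |
|---|---|---|---|
| Highlighter | (395.4, -342.5) | (395.6, -343.7) | 106.0° against the tray's 105.4° |
| Carton | (565 to 567, 329 to 331.5) | (565.5, 328.8) | 80.5° against the tray's 80.7° |
| Stamp | (398.3, 348.8) | (397, 348.5) | looks parallel to the tray by eye; its final angle was not measured |
| Glue stick (the smaller one) | top at (433.4, 92.9) | (431.8, 93) | top sits over the cup centre, so it stands upright |

- **Height:** I did not measure the seating heights directly. Each thing was lowered to about felt level by the arm's reading before release, and the last pictures show all four inside their holders.
- **Eraser and USB stick:** both show the same position in the top camera picture before and after, to within 0.1 mm.
- **Disagreements:** two views of the cup centre differed by about 3 mm, so I looked a third time before placing the glue stick. The final top-view outline of the carton came out 70 mm wide instead of 62 mm, probably because the side face was included; the close wrist view gave 62 x 89 mm. No check failed.

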